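# Release a small canvas from its ratchet clamp

### The job

Free the little white canvas: on the clamp that holds it, lift the pawl lever up clear of the teeth and leave it standing up, then draw that clamp's toothed bar all the way back by its upright handle. Leave the canvas lying where it is, do not touch the other, empty clamp, and let go at the end.

Things in the scene. Friction and masses are not known exactly. Their poses are not given: they have to be found in the camera images.
- lever_grip (a point): Middle of the black grip bar (40 mm long along y, 14 mm thick, 85 mm above the table) at the end of the pawl lever of the clamp holding the canvas; pinch its two ends from above. Turns with the lever. Pawl down: x is level, from pull handle to canvas; the pivot (along y) is 85 mm back along -x and 37 mm lower, so it swings up and back on a 93 mm radius. Lever arm 12 mm wide.
- pawl (a joint): Angle of the pawl lever on that clamp, rad: 0 = down, its nose between the teeth and the bar locked; grows as the lever is lifted; clear of the teeth from about 0.2; stop at 1.0. The pivot is stiff (about 2 N at the grip) and the lever stays where it is left.
- pull_grip (a point): Grip point of the upright black handle on the outer end of that clamp's toothed bar: a plate 16 mm thick (y), 34 mm long (x), from 22 to 90 mm above the table; the point is central in plan, 65 mm above the table. x: level along the bar towards the canvas; z up. The bar is withdrawn along -x.
- bar (a joint): How far that toothed bar is withdrawn, m: 0 = home, its wooden jaw against the canvas; stop at 0.080. It slides with about 3 N of friction and stays where it is left; with the pawl down it is locked (2 to 3 mm of play).
- panel_center (a point): Centre of the small white canvas panel, 100 x 100 x 18 mm, lying loose on the clamp's plywood base (18 mm high) between the jaw and the fence, its centre 27 mm above the table.
- idle_clamp: The second, identical clamp, with nothing in it; its pawl lever may be down or partly up. Its origin is on the table under its housing, 90 mm from its pull handle (towards -x) and 164 mm from where a canvas' centre would lie (towards +x). Not to be touched.
Things that resemble listed ones, but are neither listed nor needed, are in the scene too. There is more than one size of the part that bears panel_center; the job needs the largest.

How it is judged:
On the way, in this order (a step that is already met when the one before it is completed fails the run):
1. the pawl is lifted clear while the bar is still home (value of joint pawl above 0.25 rad and value of joint bar below 0.008 m), for 0.2 s.
2. the bar is drawn back with the pawl up (value of joint bar above 0.065 m and value of joint pawl above 0.25 rad), for 0.2 s.
At the end, for the whole second after the job is handed in: The bar of the clamp with the canvas is drawn back at least 65 of its 80 mm and at rest, its pawl still up (more than 0.25 rad), the canvas within 20 mm of where it lay and flat (all of step 2 and velocity of joint bar below 0.01 m/s and distance of panel_center from where it was at the start of the episode below 0.02 m and angle between panel_center's own z axis and vertical below 0.15 rad); the robot touches nothing.
It fails at once if the empty clamp is touched (more than 2 N) (contact force between idle_clamp and the fingers above 2 N or contact force between idle_clamp and the arm above 2 N).
It also fails if it takes over 42 s, if anything falls off the work surface, if the arm or the gripper's body presses on something with over 40 N, if the wrist force passes 120 N, or if a joint passes its speed limit or range.

### The arm

A 7-joint arm with a two-finger parallel gripper is mounted at the origin on the work surface. World frame = base frame: x ahead of the robot, y to its left, z up, the work surface at z = 0. Lengths are in m, angles in rad, forces in N, time in s.
With the tool pointing down it reaches from about 0.35 to 0.9 m from the base axis. Payload 8.1 kg.
Tool frame: the origin (TCP) lies on the centre line of the jaws, within the pads' length; the fingertips stand 8 mm ahead of it and the grasp point (between the pads) lies 11 mm behind it; z points along the fingers, y is the line along which they close (so a half turn about z gives the same grasp; the last joint's range is limited). The gripper opens to 85 mm and grips with 20 to 120 N. Pads are 22 mm wide; open, the fingers measure 114 mm over their backs; the gripper's body (76 mm by 85 mm) begins 54 mm behind the grasp point. The pads swing forward as they close: fully open they stand 13 mm farther back than shut.
Start: joints at [1.11, 0.434, 0.025, 1.573, -0.012, 1.134, -0.075], TCP at [0.219, -0.585, 0.239] pointing down, gripper open.
Joint ranges: [-2.62, 2.62], [-0.44, 2.09], [-1.27, 1.32], [0.08, 2.57], [-1.32, 4.46], [0.12, 2], [-2.74, 2.74]. Speed limits (rad/s): [2.22, 2.22, 3.01, 3.01, 3.14, 3.14, 3.14].

### API

Orientations are given as a unit quaternion [w, x, y, z].
In Python, from cell import manip gives the robot as it stands.
- The arm moves only by the tool servo_tool, never from a script. Its argument "deltas" is a list of rows, each a list of 7 numbers: the shift along the world's x, y, z in m, then the turn, a rotation vector about the world's x, y, z in rad, then the finger opening in m, from 0 to 0.0854. In form: [[x, y, z, wx, wy, wz, gripper], ...]. A call has exactly 8 rows; each row is the pose to reach, as a shift and turn from the pose commanded when the call began; what a row does not reach only later rows make up. A row lasts 1/8 s, in which the tool goes at most 62.5 mm and 10.7 degrees, less where a joint would pass 70% of its speed; a pose out of reach is approached as far as the arm can. A call with a gripper value outside its range is refused whole. The fingers move at their own pace and stop on an object; the grip force is fixed at half the most. Time passes only in rows, so rows that repeat a pose let the fingers close, or fill a call up. It gives the time, the measured TCP pose, the force, the opening and the grip force at its end, in the units of the state.
- manip.sense(): the state, without advancing time (a new reading comes with each control period).
- manip.capture(name): name is "scene" or "top" or "wrist"; returns the picture (480x640x3 uint8, red, green, blue); there is no depth.
- manip.camera_params(name): a dict with "fov_y" (degrees; the focal length in pixels is half the picture's height over the tangent of half this angle, whatever the lens; pixels are square), "cx", "cy" (the principal point, pixels), "R" (3x3) and "t" (3): a world point X has camera coordinates R X + t; the wrist camera has in their place "mount" (4x4, takes a point from camera to tool coordinates, whose origin is the TCP and whose axes are the flange's). Camera axes: x right, y down, z forward; pixel columns grow to the right and rows downward; lengths in m; the calibration is good to about 2 mm. A picture is of the moment at which its call begins: read the wrist's pose just before it. camera_params takes no time and is no camera call.
- manip.sign_off(): hands the job in; it is judged then, once.
The state is a dict: "time_s": time; "joints": joint angles; "qvel": joint speeds; "joint_torque": joint torques, N m; "position": TCP position; "ee_rot": TCP orientation; "ft_force": force on the tool from outside, world axes, zero at the start; "ft_torque": the same for the moment, N m; "finger_gap": finger opening in m; "grasp_force": force on a finger pad.
Only numpy, scipy, OpenCV 4.12 (cv2) and the standard library are available. Lean on these libraries where they do the work, as an engineer would, in place of code of your own. Each camera call takes 0.05 s, during which the arm holds its last target. There are 200 camera calls.

## Working session

There is one attempt and no reset: what is moved stays moved. The work goes in short steps, Python scripts to look and compute and a tool call to move; the robot and the scene stay as the last step left them, time stands still between calls to the robot, and variables do not carry over. Pictures are saved under pics/ and viewed, at most 10 in all, crops included, and the job is handed in when it is done.

Besides the shell and the picture viewer there is one more tool, called after "Call:" in YAML: its name, and indented under it one key for each argument. servo_tool: Moves the arm, as the interface text tells. Its arguments: {"type":"object","properties":{"deltas":{"type":"array"}},"required":["deltas"]}

```bash
mkdir -p pics; ls; python3 - <<'E'
from cell import manip
import cv2
s=manip.sense(); print({k:s[k] for k in('time_s','position','ee_rot','finger_gap')})
for n in('scene','top'):
    cv2.imwrite(f'pics/{n}0.png',manip.capture(n)[:,:,::-1]); print(n,manip.camera_params(n))
print(manip.camera_params('wrist'))
E
```

```text
pics
{'time_s': 0.0, 'position': array([ 0.21867218, -0.58498361,  0.23850965]), 'ee_rot': array([-7.63290998e-04,  9.84048207e-01,  1.77900248e-01, -2.15410301e-04]), 'finger_gap': 0.08538295594416073}
scene {'fov_y': 47.89859652581802, 'cx': 326.38232918728403, 'cy': 249.19107399310747, 'R': array([[ 0.82152756,  0.57010403, -0.00859438],
       [ 0.35871305, -0.52850936, -0.76941718],
       [-0.44319004,  0.62901451, -0.63868876]]), 't': array([-0.5841734 , -0.13488307,  1.1943523 ])}
top {'fov_y': 51.91776553960396, 'cx': 324.3863682839617, 'cy': 236.602050465961, 'R': array([[-0.01668566, -0.99974316, -0.01533644],
       [-0.99649282,  0.0178854 , -0.0817446 ],
       [ 0.0819979 ,  0.01391869, -0.99653531]]), 't': array([0.07820603, 0.66401013, 0.84045877])}
{'fov_y': 58.02716346142227, 'cx': 325.79550167891875, 'cy': 235.70528386268293, 'mount': array([[-3.56538543e-04, -9.50013491e-01, -3.12208648e-01,
         8.06129732e-02],
       [ 9.99998963e-01,  9.69031696e-05, -1.43685159e-03,
         3.79528398e-04],
       [ 1.39528240e-03, -3.12208837e-01,  9.50012471e-01,
        -1.34323287e-01],
       [ 0.00000000e+00,  0.00000000e+00,  0.00000000e+00,
         1.00000000e+00]])}
```

View pics/scene0.png

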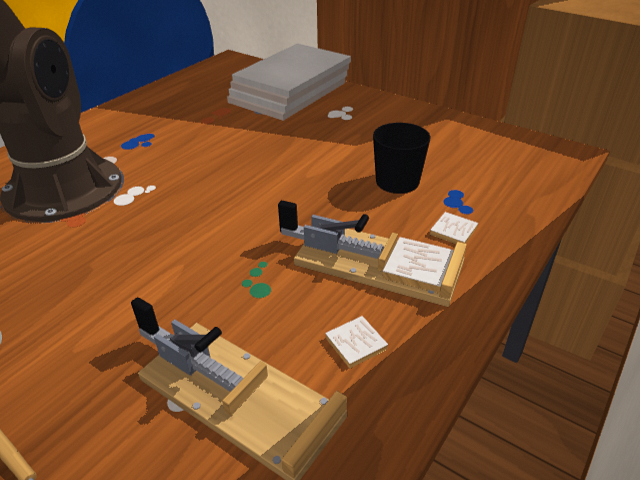

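View pics/top0.png

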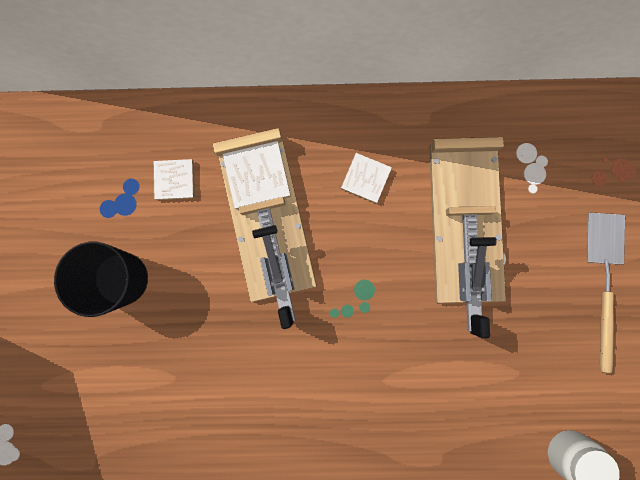

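The canvas clamp is the left one in top: lever grip at about (265,231), handle (286,317), canvas (256,175). In scene these are at about (362,223), (288,217) and (418,260). The empty clamp is the right one in top.

```bash
cat > h.py <<'E'
import numpy as np, cv2
from cell import manip
def K(p): f=240/np.tan(np.radians(p['fov_y'])/2); return np.array([[f,0,p['cx']],[0,f,p['cy']],[0,0,1]])
def cam(n):
    p=manip.camera_params(n); return K(p),np.array(p['R']),np.array(p['t'])
def ray(c,uv):
    k,R,t=c; return -R.T@t, R.T@np.linalg.inv(k)@np.array([*uv,1.])
def plane(c,uv,z):
    o,d=ray(c,uv); return o+d*(z-o[2])/d[2]
def tri(c1,u1,c2,u2):
    P=[c[0]@np.c_[c[1],c[2]] for c in(c1,c2)]
    X=cv2.triangulatePoints(P[0],P[1],np.array(u1,float).reshape(2,1),np.array(u2,float).reshape(2,1)).ravel(); X=X[:3]/X[3]
    e=[np.linalg.norm((P[i]@[*X,1])[:2]/(P[i]@[*X,1])[2]-u) for i,u in enumerate((u1,u2))]
    return X,np.round(e,1)
def proj(c,X):
    v=c[0]@(c[1]@X+c[2]); return v[:2]/v[2]
def blobs(im,roi,thr=38,amin=25):
    x0,y0,x1,y1=roi; m=(im[y0:y1,x0:x1].max(2)<thr).astype(np.uint8)
    for c in cv2.findContours(m,cv2.RETR_EXTERNAL,cv2.CHAIN_APPROX_NONE)[0]:
        if cv2.contourArea(c)>amin:
            c=c+[x0,y0]; yield cv2.contourArea(c),cv2.minAreaRect(c.astype(np.float32)),c
E
python3 - <<'E'
from h import *
a=cv2.imread('pics/top0.png'); b=cv2.imread('pics/scene0.png')
for im,roi in((a,(215,130,320,340)),(b,(270,190,480,310))):
    for ar,r,c in blobs(im,roi): print(ar,np.round(r[0],1),np.round(r[1],1),np.round(cv2.boxPoints(r),1).tolist())
# canvas from white mask in top at z=.036
m=((a.min(2)>150)).astype(np.uint8); m[:, :215]=0; m[:,300:]=0; m[:135]=0;m[220:]=0
c=max(cv2.findContours(cv2.morphologyEx(m,cv2.MORPH_CLOSE,np.ones((7,7))),0,2)[0],key=cv2.contourArea); r=cv2.minAreaRect(c)
T=cam('top'); print('canvas',r,[plane(T,q,.036).round(3) for q in cv2.boxPoints(r)])
big=np.hstack([cv2.resize(a[210:340,235:315],None,fx=4,fy=4,interpolation=2),cv2.resize(b[195:265,270:380],(440,280),interpolation=2)[:, :].repeat(1,0) if 0 else cv2.copyMakeBorder(cv2.resize(b[195:265,270:385],None,fx=4,fy=4,interpolation=2),0,240,0,0,cv2.BORDER_CONSTANT)])
cv2.imwrite('pics/c1.png',big); print(big.shape)
E
```

```text
207.5 [285.3 317.2] [20.9 11.8] [[277.20001220703125, 308.29998779296875], [288.70001220703125, 305.70001220703125], [293.3999938964844, 326.1000061035156], [281.8999938964844, 328.70001220703125]]
73.0 [264.2 231.4] [ 7.3 23.5] [[251.89999389648438, 230.8000030517578], [274.79998779296875, 225.10000610351562], [276.5, 232.10000610351562], [253.6999969482422, 237.8000030517578]]
103.0 [361.1 222.5] [ 7.3 18. ] [[353.3999938964844, 228.5], [362.29998779296875, 212.89999389648438], [368.70001220703125, 216.5], [359.79998779296875, 232.1999969482422]]
424.0 [287.4 215. ] [28.9 17.7] [[277.6000061035156, 201.1999969482422], [295.29998779296875, 200.0], [297.20001220703125, 228.89999389648438], [279.5, 230.0]]
35.0 [398. 191.] [ 2. 26.] [[385.0, 190.0], [411.0, 190.0], [411.0, 192.0], [385.0, 192.0]]
canvas ((254.54098510742188, 175.04917907714844), (81.19444274902344, 65.96332550048828), 76.75948333740234) [array([0.835, 0.262, 0.036]), array([0.86 , 0.147, 0.036]), array([0.718, 0.116, 0.036]), array([0.693, 0.229, 0.036])]
(520, 780, 3)
```

View pics/c1.png

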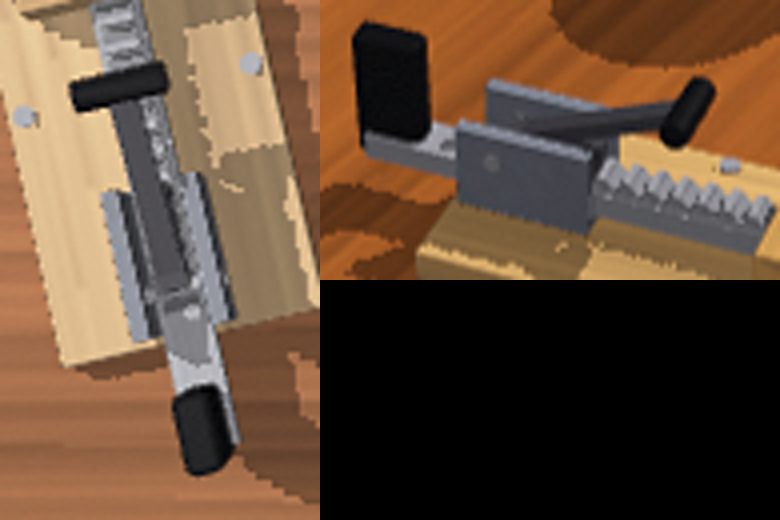

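Crop: the grip bar's centre is at top (264.8,231.5) and scene (361.8,223); the handle block is at top (285.5,317.5), with its top face in scene at about (288,203).

```bash
python3 - <<'E'
from h import *
T,S=cam('top'),cam('scene')
print('campos',-T[1].T@T[2],-S[1].T@S[2])
X,e=tri(T,(264.8,231.5),S,(361.8,223)); print('grip',X.round(4),e)
ends=[plane(T,q,X[2]) for q in((253.3,234.3),(276.2,228.6))]; print('ends',np.round(ends,4),np.linalg.norm(ends[0]-ends[1]))
# base bottom corners z=.018 ; right corner
for q in((250.5,301.5),(315,287)): print('base',plane(T,q,.018).round(4))
for q in((232,199),(267,205.5)): print('canv',plane(T,q,.036).round(4))
# handle: candidates
a=cv2.imread('pics/top0.png')
for ar,r,c in blobs(a,(270,295,300,340)):
    for z in(.09,.022): print('handle box',z,[plane(T,q,z).round(4) for q in cv2.boxPoints(r)])
h,e=tri(T,(286.5,317),S,(287.9,203)); print('handle top guess',h.round(4),e)
yaw=np.arctan2(*(-(ends[0]-ends[1])[:2]*[1,-1])) 
# axis: perpendicular to grip bar
d=(ends[0]-ends[1])[:2]; d/=np.linalg.norm(d); ax=np.array([d[1],-d[0]]); print('axis',ax,np.degrees(np.arctan2(ax[1],ax[0])))
b=np.array(plane(T,(250.5,301.5),.018)-plane(T,(315,287),.018))[:2]; print('base ang',np.degrees(np.arctan2(-b[0],b[1])))
print('grip-handle', np.degrees(np.arctan2(*(X-h)[[1,0]])), np.linalg.norm((X-h)[:2]))
for yaw in(10,12,14,16):
  y=np.radians(yaw);u=np.array([np.cos(y),np.sin(y),0]);v=np.array([-u[1],u[0],0])
  P=h.copy(); P[2]=.09
  print(yaw,[proj(S,P+a*u*.017+b*v*.008).round(1).tolist() for a,b in((1,1),(1,-1),(-1,-1),(-1,1))],[proj(T,P+a*u*.017+b*v*.008).round(1).tolist() for a,b in((1,1),(1,-1),(-1,-1),(-1,1))])
E
```

```text
campos [0.59407039 0.05461177 0.89302548] [ 1.05762392 -0.48951228  0.65401744]
grip [0.6718 0.1649 0.0841] [0.7 0.6]
ends [[0.6666 0.1832 0.0841]
 [0.6753 0.1453 0.0841]] 0.03894390180530955
base [0.5534 0.1992 0.018 ]
base [0.577  0.0849 0.018 ]
canv [0.7339 0.2281 0.036 ]
canv [0.7212 0.1665 0.036 ]
handle box 0.09 [array([0.5451, 0.1442, 0.09  ]), array([0.5491, 0.1254, 0.09  ]), array([0.5164, 0.1182, 0.09  ]), array([0.5124, 0.1369, 0.09  ])]
handle box 0.022 [array([0.5409, 0.1518, 0.022 ]), array([0.5452, 0.1314, 0.022 ]), array([0.5098, 0.1236, 0.022 ]), array([0.5055, 0.1438, 0.022 ])]
handle top guess [0.5333 0.1308 0.0923] [1.8 1.3]
axis [0.97433902 0.22508548] 13.007904612972977
base ang 11.668532510128149
grip-handle 13.824286400911586 0.1426404866404487
10 [[297.0, 204.0], [292.9, 208.7], [276.3, 204.3], [280.5, 199.7]] [[278.7, 306.1], [288.4, 304.2], [292.3, 325.1], [282.5, 327.0]]
12 [[297.0, 203.8], [293.2, 208.5], [276.3, 204.5], [280.3, 199.8]] [[278.4, 306.3], [288.0, 304.1], [292.6, 324.8], [282.9, 327.1]]
14 [[297.0, 203.6], [293.5, 208.4], [276.3, 204.7], [280.0, 200.0]] [[278.1, 306.6], [287.6, 304.0], [292.9, 324.6], [283.3, 327.1]]
16 [[297.0, 203.4], [293.8, 208.2], [276.3, 204.9], [279.7, 200.1]] [[277.7, 306.9], [287.2, 304.0], [293.2, 324.3], [283.7, 327.2]]
```

Both views agree: lever grip (0.672, 0.165, 0.084) (text says 0.085), bar length 39 mm (40), clamp yaw about 12.8°, handle about (0.532, 0.131), 0.142 m behind the grip. Moving over.

Call:
servo_tool:
  deltas:
    - [0.04, 0, 0.04, 0, 0, 0, 0.0854]
    - [0.09, 0, 0.07, 0, 0, -0.03, 0.0854]
    - [0.14, 0.01, 0.08, 0, 0, -0.06, 0.0854]
    - [0.19, 0.05, 0.08, 0, 0, -0.1, 0.0854]
    - [0.23, 0.1, 0.08, 0, 0, -0.134, 0.0854]
    - [0.25, 0.15, 0.08, 0, 0, -0.134, 0.0854]
    - [0.27, 0.2, 0.08, 0, 0, -0.134, 0.0854]
    - [0.29, 0.25, 0.08, 0, 0, -0.134, 0.0854]

```text
time_s: 1.1
position: [0.5092, -0.3336, 0.3189]
ee_rot: [-0.0, 0.994, 0.112, -0.0]
ft_force: [0.1, 0.3, -0.1]
finger_gap: 0.0855
grasp_force: 0.0
```

Call:
servo_tool:
  deltas:
    - [0.02, 0.06, 0, 0, 0, 0, 0.0854]
    - [0.04, 0.12, 0, 0, 0, 0, 0.0854]
    - [0.06, 0.18, 0, 0, 0, 0, 0.0854]
    - [0.08, 0.24, 0, 0, 0, 0, 0.0854]
    - [0.1, 0.3, 0, 0, 0, 0, 0.0854]
    - [0.12, 0.36, 0, 0, 0, 0, 0.0854]
    - [0.13, 0.42, 0, 0, 0, 0, 0.0854]
    - [0.13, 0.46, 0, 0, 0, 0, 0.0854]

```text
time_s: 2.1
position: [0.6387, 0.1282, 0.3184]
ee_rot: [-0.0, 0.994, 0.113, -0.001]
ft_force: [-0.4, -0.0, -0.3]
finger_gap: 0.0855
grasp_force: 0.0
```

Call:
servo_tool:
  deltas:
    - [0.01, 0.02, -0.02, 0, 0, 0, 0.0854]
    - [0.02, 0.03, -0.05, 0, 0, 0, 0.0854]
    - [0.03, 0.04, -0.08, 0, 0, 0, 0.0854]
    - [0.033, 0.04, -0.11, 0, 0, 0, 0.0854]
    - [0.033, 0.04, -0.13, 0, 0, 0, 0.0854]
    - [0.033, 0.04, -0.14, 0, 0, 0, 0.0854]
    - [0.033, 0.04, -0.14, 0, 0, 0, 0.0854]
    - [0.033, 0.04, -0.14, 0, 0, 0, 0.0854]

```text
time_s: 3.1
position: [0.6724, 0.1644, 0.1802]
ee_rot: [-0.0, 0.994, 0.111, 0.001]
ft_force: [0.9, -0.4, 0.4]
finger_gap: 0.0852
grasp_force: 0.0
```

```bash
cat >> h.py <<'E'
from scipy.spatial.transform import Rotation as Ro
def wcam():
    s=manip.sense(); p=manip.camera_params('wrist'); M=np.eye(4); q=s['ee_rot']
    M[:3,:3]=Ro.from_quat([*q[1:],q[0]]).as_matrix(); M[:3,3]=s['position']
    W=np.linalg.inv(M@np.array(p['mount'])); return (K(p),W[:3,:3],W[:3,3]),manip.capture('wrist')[:,:,::-1].copy()
E
python3 - <<'E'
from h import *
c,im=wcam(); np.savez('w1.npz',K=c[0],R=c[1],t=c[2]); cv2.imwrite('pics/w1.png',im)
print(proj(c,np.array([.6718,.1649,.0841])))
for ar,r,_ in blobs(im,(0,0,640,480),38,150): print(ar,np.round(r[0],1),np.round(r[1],1),r[2])
E
```

```text
[324.75977976 244.99248173]
4883.0 [326.  431.5] [ 95. 208.] 90.0
167.5 [503.3 345.7] [33.4  8. ] 53.13010025024414
13606.5 [541. 399.] [160. 196.] 90.0
14258.5 [104.5 399. ] [160. 209.] 90.0
921.5 [326. 246.] [22. 68.] 90.0
872.0 [  8. 231.] [16. 78.] 0.0
```

View pics/w1.png

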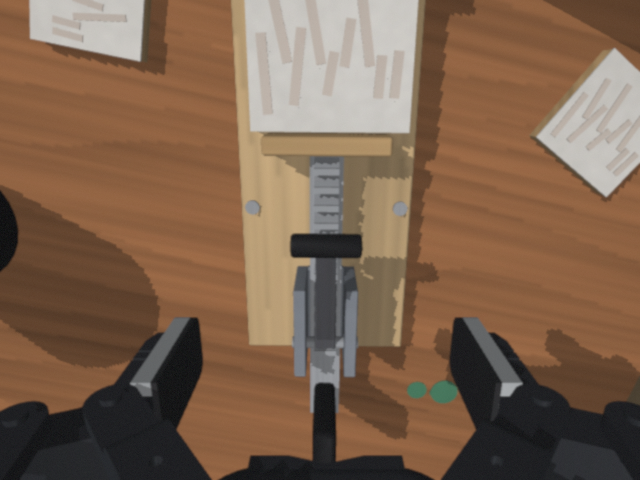

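The wrist view shows the grip bar at (326,246), predicted at (325,245), square to the image; so position, height and yaw are confirmed. Descending to pinch its ends.

Call:
servo_tool:
  deltas:
    - [0, 0, -0.025, 0, 0, 0, 0.0854]
    - [0, 0, -0.05, 0, 0, 0, 0.0854]
    - [0, 0, -0.075, 0, 0, 0, 0.0854]
    - [0, 0, -0.095, 0, 0, 0, 0.0854]
    - [0, 0, -0.106, 0, 0, 0, 0.0854]
    - [0, 0, -0.106, 0, 0, 0, 0.0854]
    - [0, 0, -0.106, 0, 0, 0, 0.06]
    - [0, 0, -0.106, 0, 0, 0, 0.05]

```text
time_s: 4.15
position: [0.6724, 0.1647, 0.0743]
ee_rot: [-0.0, 0.994, 0.112, 0.001]
ft_force: [-0.8, 0.4, -0.3]
finger_gap: 0.0514
grasp_force: 0.0
```

Call:
servo_tool:
  deltas:
    - [0, 0, 0, 0, 0, 0, 0.045]
    - [0, 0, 0, 0, 0, 0, 0.04]
    - [0, 0, 0, 0, 0, 0, 0.035]
    - [0, 0, 0, 0, 0, 0, 0.03]
    - [0, 0, 0, 0, 0, 0, 0.03]
    - [0, 0, 0, 0, 0, 0, 0.03]
    - [0, 0, 0, 0, 0, 0, 0.03]
    - [0, 0, 0, 0, 0, 0, 0.03]

```text
time_s: 5.15
position: [0.6721, 0.1645, 0.0738]
ee_rot: [0.0, 0.994, 0.112, 0.0]
ft_force: [0.4, -1.6, 6.0]
finger_gap: 0.0389
grasp_force: 59.8
```

Gripped (gap 39 mm, 60 N). Lifting along the arc to about 0.7 rad.

Call:
servo_tool:
  deltas:
    - [-0.004, -0.001, 0.008, 0, 0, 0, 0.03]
    - [-0.009, -0.002, 0.016, 0, 0, 0, 0.03]
    - [-0.014, -0.003, 0.0235, 0, 0, 0, 0.03]
    - [-0.0205, -0.0045, 0.03, 0, 0, 0, 0.03]
    - [-0.0275, -0.006, 0.036, 0, 0, 0, 0.03]
    - [-0.035, -0.008, 0.0415, 0, 0, 0, 0.03]
    - [-0.043, -0.0095, 0.046, 0, 0, 0, 0.03]
    - [-0.043, -0.0095, 0.046, 0, 0, 0, 0.03]

```text
time_s: 6.15
position: [0.6276, 0.1547, 0.1195]
ee_rot: [0.0, 0.994, 0.112, -0.001]
ft_force: [-0.4, -1.6, -5.6]
finger_gap: 0.0382
grasp_force: 61.7
```

Call:
servo_tool:
  deltas:
    - [0, 0, 0, 0, 0, 0, 0.045]
    - [0, 0, 0, 0, 0, 0, 0.06]
    - [0, 0, 0, 0, 0, 0, 0.075]
    - [0, 0, 0, 0, 0, 0, 0.0854]
    - [0, 0, 0.02, 0, 0, 0, 0.0854]
    - [0, 0, 0.05, 0, 0, 0, 0.0854]
    - [0, 0, 0.08, 0, 0, 0, 0.0854]
    - [0, 0, 0.08, 0, 0, 0, 0.0854]

```text
time_s: 7.15
position: [0.6303, 0.1557, 0.2021]
ee_rot: [-0.0, 0.994, 0.112, 0.002]
ft_force: [0.4, -0.1, -0.2]
finger_gap: 0.0857
grasp_force: 0.0
```

```bash
python3 - <<'E'
from h import *
c,im=wcam(); a=manip.capture('top')[:,:,::-1]; b=manip.capture('scene')[:,:,::-1]
cv2.imwrite('pics/w2.png',im); cv2.imwrite('pics/s2.png',np.hstack([cv2.resize(b[170:310,250:480],(400,243)),cv2.resize(im,(400,300))[:243]]))
print(manip.sense()['position'])
for z in (.131,): print('pred grip', proj(c,np.array([.629,.1553,z])))
for ar,r,_ in blobs(im,(200,150,450,350),38,150): print(ar,np.round(r[0],1),np.round(r[1],1),plane(c,r[0],.131).round(4))
E
```

```text
[0.6284008  0.15490016 0.19850495]
pred grip [325.99161181 263.32432308]
483.0 [325.5 335. ] [28. 19.] [0.5884 0.1464 0.131 ]
268.5 [327.  258.7] [74.   6.7] [0.6315 0.1554 0.131 ]
504.0 [328.3 239.8] [76.  15.5] [0.6416 0.157  0.131 ]
```

View pics/s2.png

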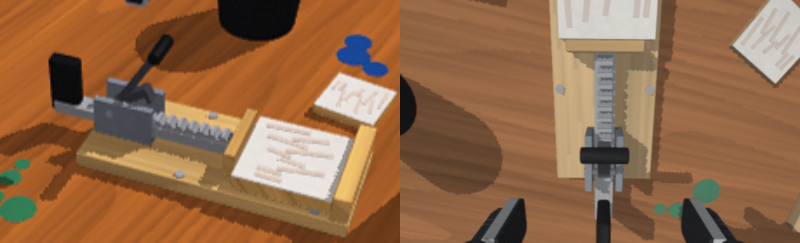

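The lever now stands up in both views (about 0.6 rad), with the bar and canvas unmoved. Next I go over the handle and check it with the wrist camera.

Call:
servo_tool:
  deltas:
    - [-0.02, -0.005, 0.005, 0, 0, 0, 0.0854]
    - [-0.04, -0.01, 0.005, 0, 0, 0, 0.0854]
    - [-0.06, -0.015, 0.005, 0, 0, 0, 0.0854]
    - [-0.08, -0.02, 0.005, 0, 0, 0, 0.0854]
    - [-0.096, -0.023, 0.005, 0, 0, 0, 0.0854]
    - [-0.096, -0.023, 0.005, 0, 0, 0, 0.0854]
    - [-0.096, -0.023, 0.005, 0, 0, 0, 0.0854]
    - [-0.096, -0.023, 0.005, 0, 0, 0, 0.0854]

```text
time_s: 8.3
position: [0.5334, 0.1322, 0.204]
ee_rot: [-0.0, 0.994, 0.112, -0.0]
ft_force: [-0.5, 0.4, -0.6]
finger_gap: 0.0854
grasp_force: 0.0
```

```bash
python3 - <<'E'
from h import *
c,im=wcam(); cv2.imwrite('pics/w3.png',im)
print(manip.sense()['position'], proj(c,np.array([.533,.131,.09])))
for ar,r,_ in blobs(im,(200,130,450,400),38,100): print(ar,np.round(r,1) if 0 else r,plane(c,r[0],.09).round(4),np.round([plane(c,q,.09) for q in cv2.boxPoints(r)],4).tolist())
E
```

```text
[0.53334883 0.13215865 0.20406693] [327.68352359 235.12947118]
516.0 ((323.0, 226.5), (65.0, 22.0), 90.0) [0.5377 0.135  0.09  ] [[0.5557, 0.1456, 0.09], [0.5585, 0.133, 0.09], [0.5188, 0.1238, 0.09], [0.5158, 0.137, 0.09]]
```

View pics/w3.png

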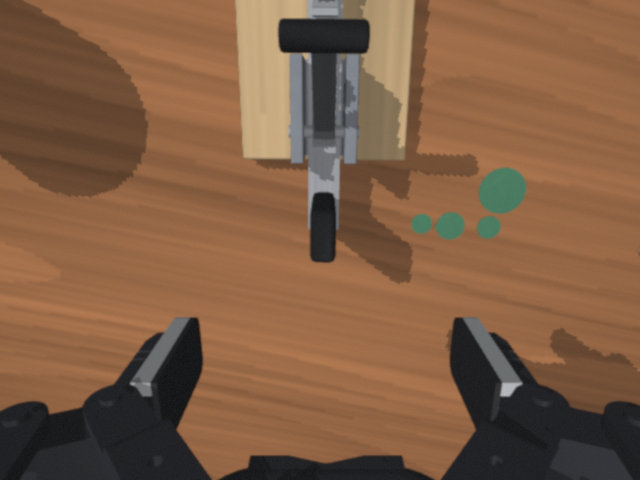

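In the wrist view the handle's top spans rows 195–262 at column 323. Its rear edge puts the centre at about (0.534, 0.1335), within 2 mm of the first estimate. Descending and gripping.

Call:
servo_tool:
  deltas:
    - [0.001, 0.001, -0.03, 0, 0, 0, 0.0854]
    - [0.001, 0.001, -0.06, 0, 0, 0, 0.0854]
    - [0.001, 0.001, -0.09, 0, 0, 0, 0.0854]
    - [0.001, 0.001, -0.115, 0, 0, 0, 0.0854]
    - [0.001, 0.001, -0.135, 0, 0, 0, 0.0854]
    - [0.001, 0.001, -0.147, 0, 0, 0, 0.08]
    - [0.001, 0.001, -0.147, 0, 0, 0, 0.06]
    - [0.001, 0.001, -0.147, 0, 0, 0, 0.05]

```text
time_s: 9.35
position: [0.5344, 0.1333, 0.058]
ee_rot: [-0.0, 0.994, 0.112, 0.001]
ft_force: [-0.7, 0.0, 0.4]
finger_gap: 0.0501
grasp_force: 0.0
```

Call:
servo_tool:
  deltas:
    - [0, 0, 0, 0, 0, 0, 0.04]
    - [0, 0, 0, 0, 0, 0, 0.03]
    - [0, 0, 0, 0, 0, 0, 0.02]
    - [0, 0, 0, 0, 0, 0, 0.01]
    - [0, 0, 0, 0, 0, 0, 0.008]
    - [0, 0, 0, 0, 0, 0, 0.008]
    - [0, 0, 0, 0, 0, 0, 0.008]
    - [0, 0, 0, 0, 0, 0, 0.008]

```text
time_s: 10.35
position: [0.5337, 0.1342, 0.0577]
ee_rot: [-0.001, 0.994, 0.112, 0.0]
ft_force: [-2.8, 4.7, 5.4]
finger_gap: 0.0151
grasp_force: 59.3
```

Call:
servo_tool:
  deltas:
    - [-0.005, -0.001, 0, 0, 0, 0, 0.008]
    - [-0.015, -0.0034, 0, 0, 0, 0, 0.008]
    - [-0.025, -0.0057, 0, 0, 0, 0, 0.008]
    - [-0.035, -0.008, 0, 0, 0, 0, 0.008]
    - [-0.045, -0.0102, 0, 0, 0, 0, 0.008]
    - [-0.055, -0.0125, 0, 0, 0, 0, 0.008]
    - [-0.065, -0.0148, 0, 0, 0, 0, 0.008]
    - [-0.075, -0.017, 0, 0, 0, 0, 0.008]

```text
time_s: 11.35
position: [0.4597, 0.118, 0.0577]
ee_rot: [-0.001, 0.994, 0.112, 0.001]
ft_force: [1.7, 9.7, -0.9]
finger_gap: 0.0156
grasp_force: 58.7
```

Call:
servo_tool:
  deltas:
    - [-0.001, 0, 0, 0, 0, 0, 0.008]
    - [-0.001, 0, 0, 0, 0, 0, 0.008]
    - [-0.001, 0, 0, 0, 0, 0, 0.008]
    - [-0.001, 0, 0, 0, 0, 0, 0.02]
    - [-0.001, 0, 0, 0, 0, 0, 0.04]
    - [-0.001, 0, 0, 0, 0, 0, 0.06]
    - [-0.001, 0, 0, 0, 0, 0, 0.07]
    - [-0.001, 0, 0, 0, 0, 0, 0.07]

```text
time_s: 12.35
position: [0.4579, 0.116, 0.0573]
ee_rot: [0.0, 0.994, 0.112, -0.0]
ft_force: [-0.1, 0.6, 0.1]
finger_gap: 0.0696
grasp_force: 0.0
```

Call:
servo_tool:
  deltas:
    - [0, 0, 0, 0, 0, 0, 0.07]
    - [0, 0, 0.02, 0, 0, 0, 0.07]
    - [0, 0, 0.05, 0, 0, 0, 0.07]
    - [0, 0, 0.08, 0, 0, 0, 0.07]
    - [0, 0, 0.11, 0, 0, 0, 0.07]
    - [0, 0, 0.13, 0, 0, 0, 0.07]
    - [0, 0, 0.13, 0, 0, 0, 0.07]
    - [0, 0, 0.13, 0, 0, 0, 0.07]

```text
time_s: 13.35
position: [0.4574, 0.1159, 0.1866]
ee_rot: [0.0, 0.994, 0.112, -0.0]
ft_force: [-0.2, -0.2, -0.4]
finger_gap: 0.0702
grasp_force: 0.0
```

```bash
python3 - <<'E'
from h import *
c,im=wcam(); b=manip.capture('scene')[:,:,::-1]
cv2.imwrite('pics/s4.png',np.hstack([cv2.resize(b[170:310,200:480],(480,240)),cv2.resize(im,(320,240))]))
y=[p for p in blobs(im,(200,130,450,400),38,100)]
print(manip.sense()['position'],[(a,r) for a,r,_ in y], proj(c,np.array([.459,.1165,.09])))
for a,r,k in y: print(plane(c,(k[:,0,0].mean(),k[:,0,1].max()),.09)) # rear top edge
E
```

```text
[0.45723772 0.11580808 0.18629991] [(1454.0, ((437.5, 355.0), (88.0, 23.0), 90.0)), (1628.5, ((213.0, 355.0), (88.0, 26.0), 90.0)), (598.0, ((323.0, 234.0), (70.0, 24.0), 90.0))] [325.35525371 240.70020069]
[0.37037761 0.02231003 0.09      ]
[0.33826623 0.16310512 0.09      ]
[0.44256042 0.11104845 0.09      ]
```

View pics/s4.png

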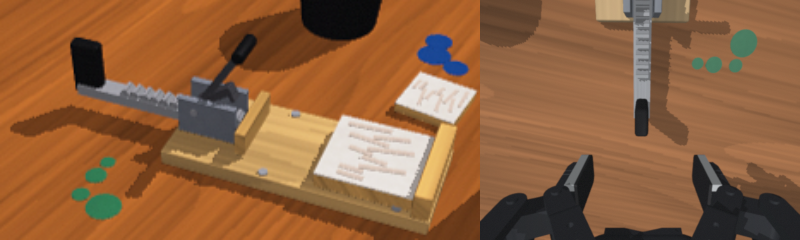

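The bar is withdrawn about 76 mm (rear edge of the handle moved from x 0.517 to 0.443). The pawl is up, the canvas is in place and the gripper is clear of everything. Handing in.

```bash
python3 -c "
from cell import manip
print(manip.sign_off())"
```

```text
the job is handed in; nothing more can be done
None
```

The job is handed in: the pawl lever stands up at about 0.6 rad, the bar is drawn back about 76 of its 80 mm, the canvas looks unmoved in the last picture, the empty clamp was not approached, and the gripper has let go; sign-off returned no verdict.

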